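# Square up a rack-frame corner with a hand-held square

## Task

Take the metal square from the rubber mat and press it into the inside corner of the tube frame, sliding it home until it pushes the loose tube out to a right angle and both legs bear flush, without a gap, on both tubes; hold it pressed there for a good second, never pushing on either tube with more than 25 N. Then draw it away and lay it flat, wholly on the mat again, leaving the corner square. Move the tube only with the square (the gripper must not touch the frame), do not drop the square, and leave the other parts on the bench where they are.

Things in the scene. Friction and masses are not known exactly. Their poses are not given: they have to be found in the camera images.
- square: Bare-metal L-shaped square, 0.4 kg, lying flat: two legs 140 mm long from the outer corner (heel), 26 mm wide, 16 mm thick, straight outer faces (first 20 mm from the heel set back 4 mm). Origin: on the underside below the handle, 47 mm inside both outer faces, near the centre of mass. z up; +x, +y run along the legs away from the heel; outer faces look to -y and -x.
- square_handle (a point): Middle of the square's upright handle plate, 45 mm above its underside, straight above its origin. The plate stands on a 16 mm thick diagonal bar joining the legs: 62 mm long (along the square's x-y diagonal), 16 mm thick (along x+y), top 66 mm above the underside. Grip it across the 16 mm, from above, at any height over the 16 mm legs.
- square_heel (a point): Outer corner of the square (where its two outer faces would meet), on its underside: at (-47, -47, 0) mm from the square's origin.
- square_tip_x (a point): End of the outer face of the square's leg along x, on the underside: (93, -47, 0) mm from the square's origin.
- square_tip_y (a point): End of the outer face of the square's leg along y, on the underside: (-47, 93, 0) mm from the square's origin.
- jig: Steel jig plate, L-shaped, 4 mm thick, fixed to the bench, under the frame corner of two blue 30 x 30 mm tubes (z 4 to 34 mm, 200 mm long from the inside corner). z up; +x along the fixed tube, +y along the loose one, away from the corner. Origin: on the bench, NOMINALLY 47 mm from both inside faces; the clamped tubes really sit up to 9 mm off, the same in x and y, so feel for the faces.
- pivot (a joint): Angle of the loose tube, rad: 0 = right angle, positive = too closed (free end leaning to the jig's +x), negative = too open. Starts 0.04 to 0.09. Turns on a bolt (15 mm behind its face, 8 mm from the corner) with 0.5 N m dry friction, no spring. About 4 N at the square's leg tip, plus sliding friction on the fixed tube, turns it; once flush it feels solid; some 40 N beside the bolt overopens it.
- mat: Black rubber mat, 260 x 260 x 3 mm, fixed flat on the bench. Origin: centre of the underside; z up.
- hub: Bystander: turned steel hub, flange 72 mm across, 48 mm high, standing; origin at the centre of its underside.
- bearing: Bystander: steel bearing ring 60 mm across, 14 mm high; origin at the centre of its underside.
- spanner: Bystander: spanner about 180 mm long lying on the bench beyond the work.
- disc: Bystander: dark steel cover disc 130 mm across, 55 mm high, beyond the work; origin at the centre of its underside.

How it is judged:
By the outcome, as a careful person would: the job done as asked, in the order asked, and still so for the second after the job is handed in, with the robot touching nothing.
It also fails if it takes over 61 s, if anything falls off the work surface, if the arm or the gripper's body presses on something with over 40 N, if the wrist force passes 120 N, or if a joint passes its speed limit or range.

## Robot

A 7-joint arm with a two-finger parallel gripper is mounted at the origin on the work surface. World frame = base frame: x ahead of the robot, y to its left, z up, the work surface at z = 0. Lengths are in m, angles in rad, forces in N, time in s.
With the tool pointing down it reaches from about 0.4 to 0.875 m from the base axis. Payload 19.3 kg.
Tool frame: the origin (TCP) lies between the finger pads; the fingertips stand 14 mm ahead of it and the grasp point (between the pads) lies 5 mm behind it (tip_reach is the distance from the TCP to the fingertips, in m); x points along the fingers, z is the direction in which the jaws open and shut, and the axes are right-handed (so a half turn about x gives the same grasp; the last joint's range is limited). The gripper opens to 85 mm and grips with 20 to 120 N. Pads are 22 mm wide; open, the fingers measure 114 mm over their backs; the gripper's body (76 mm by 85 mm) begins 54 mm behind the grasp point. The pads swing forward as they close: fully open they stand 13 mm farther back than shut.
Start: joints at [1.116, 0.521, -0.036, 1.599, 0.021, 1.021, -0.113], TCP at [0.235, -0.579, 0.245] pointing down, gripper open.
Joint ranges: [-2.91, 2.91], [-0.3, 2.13], [-1.5, 1.42], [0.17, 2.43], [-1.26, 4.41], [0.16, 1.93], [-2.52, 2.52]. Speed limits (rad/s): [1.89, 1.89, 2.39, 2.39, 3.01, 3.01, 3.01].

## Interface

Orientations are given as a unit quaternion [x, y, z, w].
In Python, from bench import movep, move_l, move_j, grip, hold, ik, state, get_image, MotionError, finish_job, tip_reach gives the robot as it stands. Calls block until the motion is done:
- movep(position, orientation): joint-space move of the TCP to a pose.
- move_l(position, rot=None, velocity=0.15, until_force=None): straight line of the TCP; rot=None keeps the orientation; velocity is the mean speed in m/s. With until_force (N) it stops when the force on the tool has changed by that much, and returns True; else False.
- move_j(angles): joint-space move.
- grip(opening, grip_force=None): opening from 0.0 (shut) to 1.0 (fully open); grip_force is the grip in N (None keeps the last); returns when the fingers have stopped.
- hold(seconds).
- ik(position, orientation): joint angles nearest the present ones, or None.
- state(): the state.
- get_image(name): name is "side" or "top"; returns a dict with "pixels" (480x640x3 uint8, red, green, blue), "intrinsics" (3x3 intrinsics, pixels), "camera_from_world" (4x4, takes a point from world to camera coordinates). Camera axes: x right, y up, looking along -z (the intrinsics and any distortion apply to the point x, -y, -z); pixel columns grow to the right and rows downward; lengths in m; the calibration is good to about 2 mm. A picture is of the moment at which its call begins. There is no depth.
A pose or a line that the arm cannot do raises MotionError and nothing moves.
- finish_job(): hands the job in, once; it reports no verdict.
The state is a dict: "time_s": time; "joints": joint angles; "qvel": joint speeds; "effort": joint torques, N m; "ee_pos": TCP position; "tool_rot": TCP orientation; "ft_force": force on the tool from outside, world axes, zero at the start; "wrist_torque": the same for the moment, N m; "width": opening from 0.0 (shut) to 1.0 (fully open).
Only numpy, scipy, OpenCV 4.12 (cv2) and the standard library are available. Lean on these libraries where they do the work, as an engineer would, in place of code of your own. Each camera call takes 0.05 s, during which the arm holds its last target.

## Working session

There is one attempt and no reset: what is moved stays moved. The work goes in short steps, each a Python script; the robot and the scene stay as the last script left them, time stands still between calls to the robot, and variables do not carry over. Pictures are saved under pics/ and viewed, and the job is handed in when it is done.

```bash
ls; mkdir -p pics; python3 - <<'E'
from bench import *
import cv2, numpy as np
for n in("top","side"):
    d=get_image(n); cv2.imwrite(f"pics/{n}0.png",d["pixels"][:,:,::-1]); print(n,np.array(d["intrinsics"]).round(2).tolist(),np.array(d["camera_from_world"]).round(4).tolist(),[k for k in d])
s=state(); print({k:np.round(v,3).tolist() for k,v in s.items()}, tip_reach)
E
```

```text
pics
top [[565.55, 0.0, 322.27], [0.0, 565.55, 239.76], [0.0, 0.0, 1.0]] [[-0.1335, -0.991, 0.0002, 0.072], [0.9707, -0.1308, 0.2015, -0.5907], [-0.1997, 0.0271, 0.9795, -1.0186], [0.0, 0.0, 0.0, 1.0]] ['pixels', 'intrinsics', 'camera_from_world']
side [[557.16, 0.0, 319.25], [0.0, 557.16, 238.62], [0.0, 0.0, 1.0]] [[-0.9708, -0.239, 0.0216, 0.5786], [0.165, -0.5994, 0.7833, -0.1368], [-0.1742, 0.7639, 0.6213, -0.9363], [0.0, 0.0, 0.0, 1.0]] ['pixels', 'intrinsics', 'camera_from_world']
{'time_s': 0.1, 'joints': [1.116, 0.522, -0.036, 1.6, 0.021, 1.021, -0.113], 'qvel': [0.001, -0.003, -0.001, 0.0, -0.002, -0.001, -0.0], 'effort': [0.006, -92.85, 1.986, -37.054, 0.018, 0.005, 0.0], 'ee_pos': [0.234, -0.579, 0.245], 'tool_rot': [0.395, 0.587, -0.395, 0.586], 'ft_force': [-0.022, 0.099, 0.234], 'wrist_torque': [-0.01, -0.004, 0.006], 'width': 1.002} 0.014
```

View pics/top0.png

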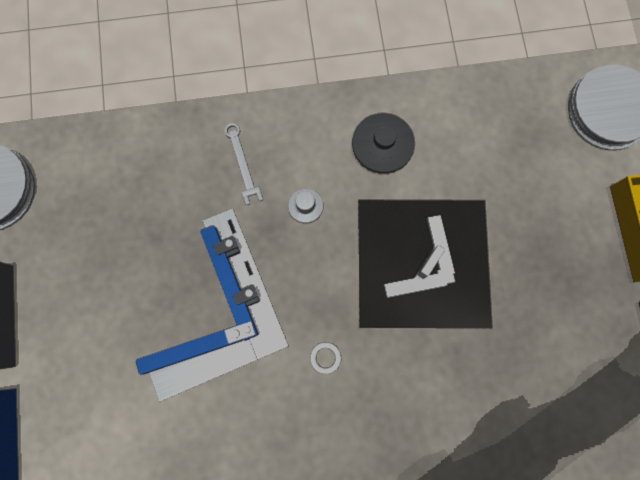

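View pics/side0.png

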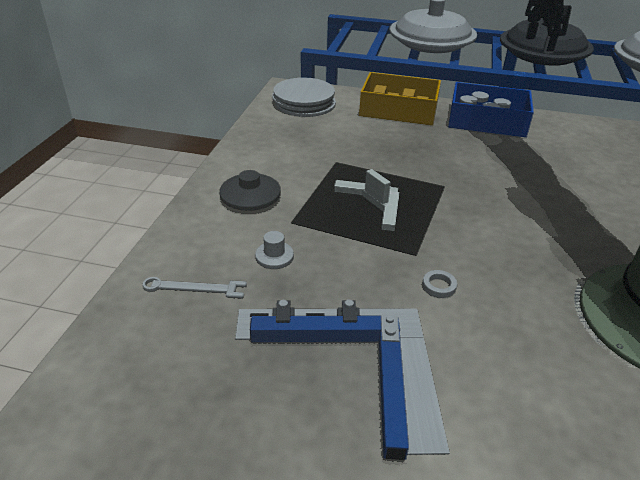

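Top view: the square lies on the mat with its heel near (452,280) and tips near (435,217) and (387,290). The frame's inside corner is near (228,325), opening up and left. Next I'll enlarge and measure.

```bash
cat > h.py <<'E'
import numpy as np, cv2
from bench import *
from scipy.spatial.transform import Rotation as R
def cam(d): 
    K=np.array(d["intrinsics"]);T=np.array(d["camera_from_world"]);return K,T
def ray(d,uv,z):
    K,T=cam(d);uv=np.atleast_2d(np.array(uv,float))
    c=np.c_[(uv[:,0]-K[0,2])/K[0,0],-(uv[:,1]-K[1,2])/K[1,1],-np.ones(len(uv))]
    w=c@T[:3,:3]; o=-T[:3,:3].T@T[:3,3]
    return o+w*((z-o[2])/w[:,2])[:,None]
def proj(d,p):
    K,T=cam(d);p=np.atleast_2d(np.array(p,float));c=p@T[:3,:3].T+T[:3,3]
    return np.c_[K[0,0]*c[:,0]/-c[:,2]+K[0,2],K[1,1]*-c[:,1]/-c[:,2]+K[1,2]]
E
python3 - <<'E'
import cv2
for n,i,(x,y,w,h) in (("top","a",(120,190,200,220)),("top","b",(350,190,150,145)),("side","a",(220,290,250,190)),("side","b",(280,150,180,110))):
    m=cv2.imread(f"pics/{n}0.png")[y:y+h,x:x+w]
    f=min(800/w,600/h);f=int(f)
    cv2.imwrite(f"pics/{n}_{i}.png",cv2.resize(m,None,fx=f,fy=f,interpolation=cv2.INTER_NEAREST))
E
```

```text
(no output)
```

View pics/top_a.png

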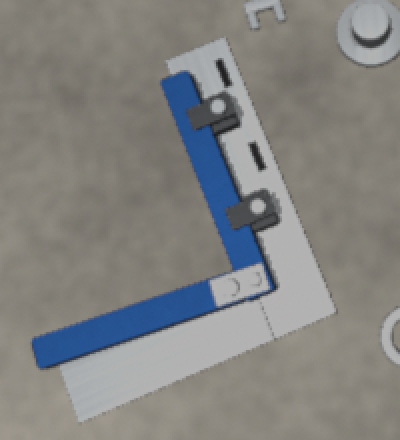

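View pics/top_b.png

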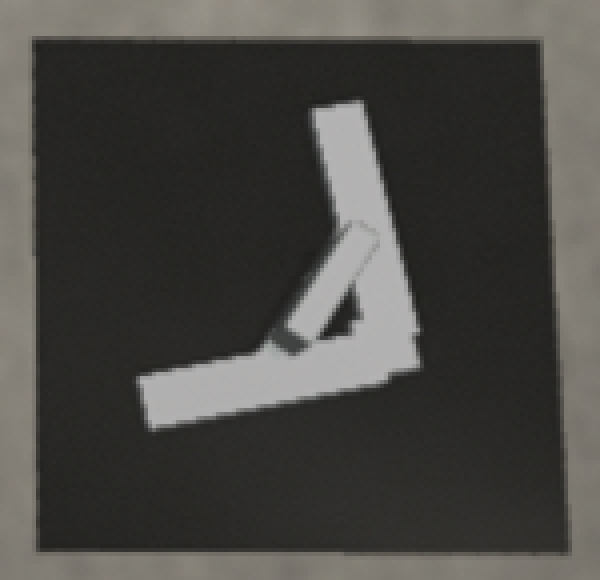

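View pics/side_a.png

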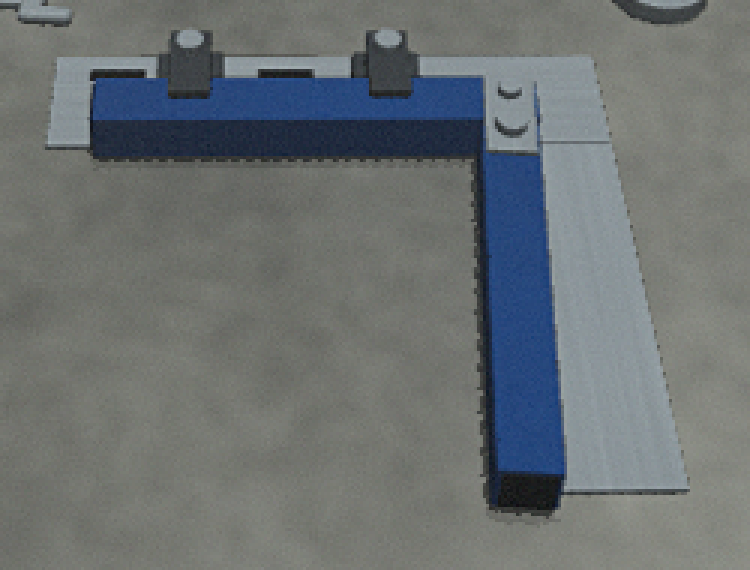

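View pics/side_b.png

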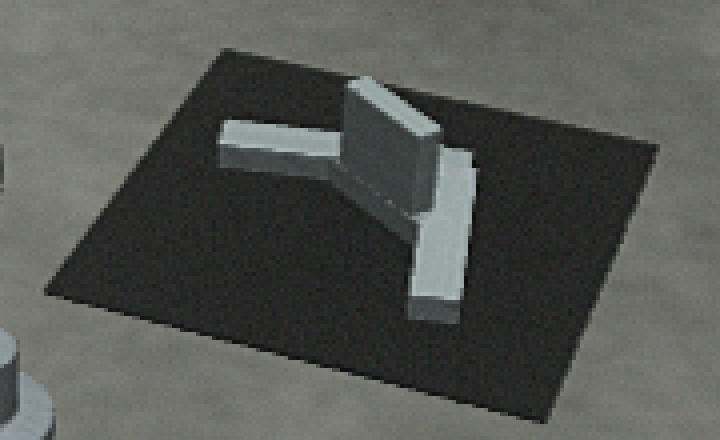

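```bash
cat > meas.py <<'E'
from h import *
def line(P):
    vx,vy,x,y=cv2.fitLine(P[:,:2].astype(np.float32),cv2.DIST_HUBER,0,0.01,0.01).ravel()
    v=np.array([vx,vy],float);p=np.array([x,y],float)
    r=(P[:,:2]-p)@np.array([-vy,vx]);return p,v,r.std()
def isect(a,b):
    t=np.linalg.solve(np.c_[a[1],-b[1]],b[0]-a[0]);return a[0]+t[0]*a[1]
def edge(g,d,a,b,z,n=40,half=5):
    # subpixel edge along segment a-b (pixels) on image g : strongest gradient along normal
    a=np.array(a,float);b=np.array(b,float);t=(b-a)/np.linalg.norm(b-a);nn=np.array([-t[1],t[0]])
    s=np.arange(-half,half+.01,.25);out=[]
    for k in np.linspace(0,1,n):
        c=a+k*(b-a);q=c+s[:,None]*nn
        v=cv2.remap(g,q[:,0].astype(np.float32)[None],q[:,1].astype(np.float32)[None],cv2.INTER_LINEAR)[0].astype(float)
        gr=np.abs(np.gradient(cv2.GaussianBlur(v[None],(9,1),0)[0]));w=gr**2
        i=gr.argmax();sl=slice(max(0,i-4),i+5);out.append(c+(s[sl]@w[sl]/w[sl].sum())*nn)
    out=np.array(out)
    return line(ray(d,out,z))
E
python3 - <<'E'
from meas import *
d=get_image("top");px=d["pixels"];g=px.max(2).astype(np.float32)
K,T=cam(d);print("cam",-T[:3,:3].T@T[:3,3])
blue=px[:,:,2].astype(np.float32)-px[:,:,0]
ang=lambda v:np.degrees(np.arctan2(v[1],v[0]))
# square: crop b scale 4, offset 350,190
o=np.array([350,190])
P=lambda *c:[o+np.array(q)/4 for q in c]
z=.019
ox=edge(g,d,*P((368,125),(412,310)),z); oy=edge(g,d,*P((165,427),(370,385)),z)
ix=edge(g,d,*P((316,120),(335,215)),z,half=3); iy=edge(g,d,*P((150,375),(245,355)),z,half=3)
ex=edge(g,d,*P((320,107),(360,101)),z,n=15,half=4);ey=edge(g,d,*P((139,385),(150,424)),z,n=15,half=4)
for n,l in zip("ox oy ix iy ex ey".split(),(ox,oy,ix,iy,ex,ey)): print(n,l[0].round(4),ang(l[1]).round(2),l[2].round(5))
H=isect(ox,oy);print("heel",H,"tipx",isect(ox,ex),"tipy",isect(oy,ey), np.linalg.norm(isect(ox,ex)-H),np.linalg.norm(isect(oy,ey)-H))
# tubes crop a scale 2 offset 120,190
o=np.array([120,190]);P=lambda *c:[o+np.array(q)/2 for q in c]
z=.034
fi=edge(blue,d,*P((167,105),(224,245)),z); fo=edge(blue,d,*P((203,92),(272,275)),z,half=3)
li=edge(blue,d,*P((42,337),(205,283)),z); lo=edge(blue,d,*P((50,367),(208,307)),z)
for n,l in zip("fi fo li lo".split(),(fi,fo,li,lo)): print(n,l[0].round(4),ang(l[1]).round(2),l[2].round(5))
print("corner",isect(fi,li))
E
```

```text
cam [0.37961925 0.02175491 1.1167356 ]
ox [ 0.563  -0.2528] 3.64 0.00022
oy [ 0.478  -0.1757] -86.54 0.0002
ix [ 0.5891 -0.2248] 3.43 0.00025
iy [ 0.5027 -0.148 ] -86.61 0.00027
ex [ 0.6223 -0.2378] -86.68 0.00028
ey [ 0.4848 -0.1172] 3.58 0.00024
heel [ 0.4830018 -0.2578696] tipx [ 0.62297393 -0.24897307] tipy [ 0.47453137 -0.11786798] 0.14025457638555114 0.14025762129731906
fi [0.5487 0.1994] 15.43 0.00014
fo [0.5345 0.1645] 15.05 0.00235
li [0.4382 0.279 ] -78.97 0.00012
lo [0.4097 0.2732] -79.02 0.00013
corner [0.45853297 0.17454787]
```

```bash
cat >> h.py <<'E'
def rot(yaw): return np.array([[np.cos(yaw),-np.sin(yaw)],[np.sin(yaw),np.cos(yaw)]])
FL=0.0
def quat(yaw,flip=0):  # square yaw -> tool orientation
    th=yaw+np.pi/4+flip*np.pi
    x=np.array([0,0,-1.]);z=np.array([np.cos(th),np.sin(th),0]);return R.from_matrix(np.c_[x,np.cross(z,x),z]).as_quat()
SQH=np.array([.4830,-.2579]);SQY=np.radians(3.55)
SQO=SQH+rot(SQY)@[.047,.047]
JY=np.radians(15.43)
fp=np.array([.5487,.1994]);fv=np.array([np.cos(JY),np.sin(JY)]);fn=np.array([-fv[1],fv[0]])
la=np.radians(101.03);lp=np.array([.4382,.279]);lv=np.array([np.cos(la),np.sin(la)]);ln=np.array([lv[1],-lv[0]])
t=np.linalg.solve(np.c_[fv,-lv],(lp-.015*ln)-(fp+.008*fn))
BOLT=fp+.008*fn+t[0]*fv
COR=BOLT+rot(JY)@[.015,-.008]
def jp(dx,dy,z=None):  # TCP xy of square origin with offset from flush, jig axes
    p=COR+rot(JY)@[.047+dx,.047+dy]; return p if z is None else [*p,z]
def st():
    s=state();f=np.array(s["ft_force"]);fj=rot(JY).T@f[:2]
    return s["time_s"],np.array(s["ee_pos"]).round(4),fj.round(2),f[2].round(2),np.array(s["wrist_torque"]).round(3),round(s["width"],3)
E
python3 - <<'E'
from h import *
print(SQO,BOLT,COR,jp(0,0))
for fl in (0,1,-1):
    for p,y in (((*SQO,.039),SQY),((*SQO,.15),SQY),(jp(.025,.015,.15),JY),(jp(0,0,.045),JY)):
        q=ik(p,quat(y,fl)); print(fl,None if q is None else np.round(q,2))
E
```

```text
[ 0.52699959 -0.20807997] [0.44252806 0.17839469] [0.45911589 0.17467395] [0.49191697 0.23248476]
0 [ 0.6   0.76 -0.46  1.87  0.55  0.64  0.64]
0 [ 0.67  0.6  -0.57  1.82  0.42  0.84  0.75]
0 [ 0.06  0.72 -0.92  1.8   0.68  0.98 -0.09]
0 [-0.26  0.72 -0.41  1.93  0.49  0.59  0.07]
1 [ 0.18  0.73  0.14  1.89 -0.18  0.53 -1.86]
1 [ 0.18  0.56  0.13  1.85 -0.1   0.75 -1.93]
1 [-0.97  0.64  0.59  1.85 -0.48  0.8  -2.21]
1 [-0.82  0.74  0.38  1.96 -0.51  0.53 -2.17]
-1 [ 0.18  0.73  0.14  1.89 -0.18  0.53 -1.86]
-1 [ 0.18  0.56  0.13  1.85 -0.1   0.75 -1.93]
-1 [-0.97  0.64  0.59  1.85 -0.48  0.8  -2.21]
-1 [-0.82  0.74  0.38  1.96 -0.51  0.53 -2.17]
```

```bash
python3 - <<'E'
from h import *
movep([*SQO,.16],quat(SQY)); print(st())
print(move_l([*SQO,.039],velocity=.1,until_force=8),st())
grip(0.0,100); print(st())
d=get_image("side");cv2.imwrite("pics/side1.png",cv2.resize(d["pixels"][100:300,220:480,::-1],None,fx=3,fy=3))
E
```

```text
(1.9, array([ 0.5267, -0.2093,  0.16  ]), array([ 0.14, -0.02]), np.float64(0.07), array([-0.012, -0.031,  0.001]), 0.999)
False (3.2583, array([ 0.5273, -0.2082,  0.0396]), array([0.79, 0.29]), np.float64(-0.62), array([-0.009, -0.001, -0.037]), 0.999)
(3.9, array([ 0.5271, -0.2081,  0.0392]), array([-1.51,  0.27]), np.float64(4.7), array([ 0.135,  0.314, -0.052]), 0.173)
```

View pics/side1.png

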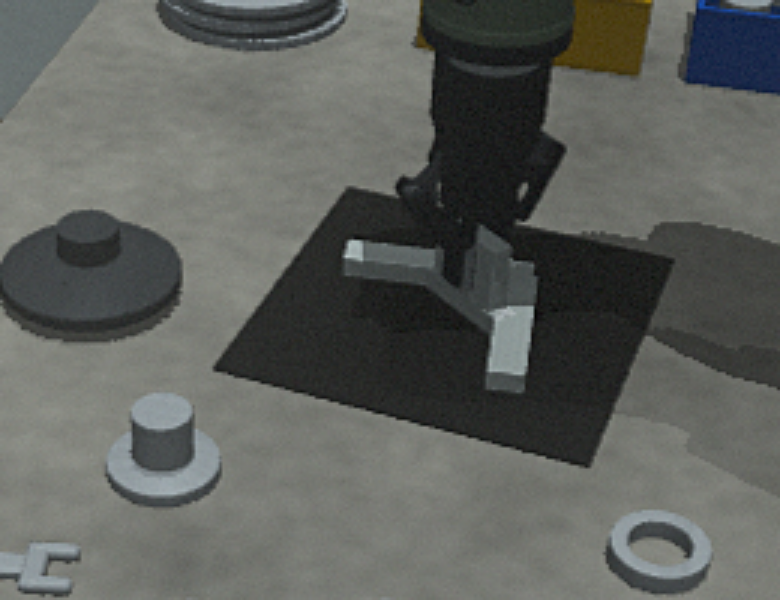

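The side view shows the handle plate between the fingers (near (485,265) in the crop) and the square still flat on the mat. Next I'll lift it and carry it over.

```bash
python3 - <<'E'
from h import *
move_l([*SQO,.12],velocity=.12); print(st())
movep(jp(.028,.018,.12),quat(JY)); hold(.2); print(st())
for n in("top","side"):
    d=get_image(n);cv2.imwrite(f"pics/{n}2.png",d["pixels"][:,:,::-1])
E
```

```text
(4.775, array([ 0.5266, -0.2081,  0.1194]), array([-0.7 , -0.01]), np.float64(-3.98), array([ 0.003, -0.004,  0.026]), 0.175)
(6.675, array([0.5145, 0.2565, 0.12  ]), array([0.41, 0.88]), np.float64(-4.43), array([ 0.028, -0.019,  0.008]), 0.174)
```

View pics/side2.png

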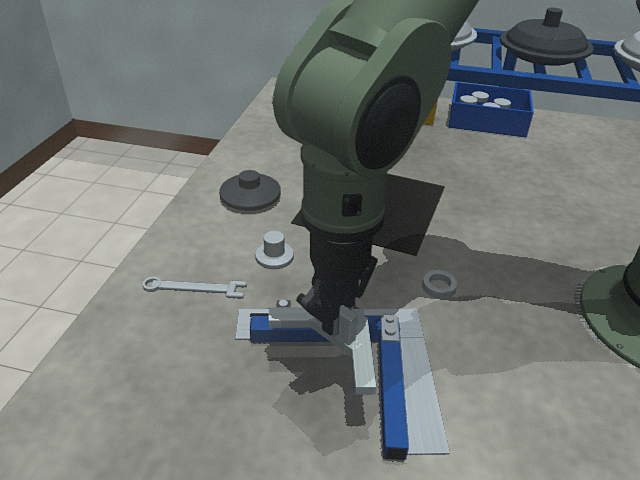

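View pics/top2.png

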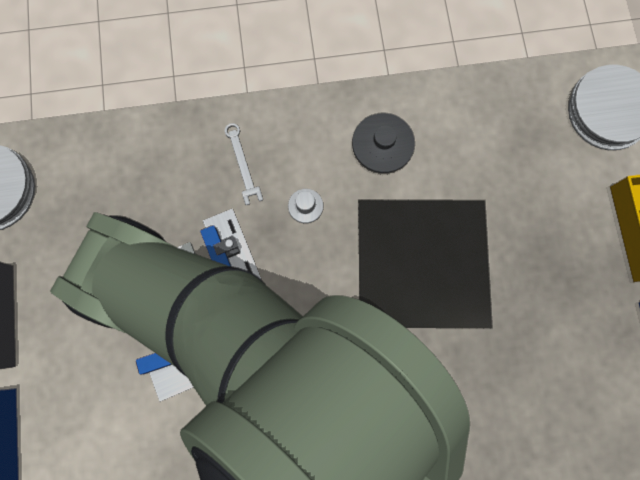

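The side view shows the square level above the corner, clear of both tubes (legs at (290,312) and (365,365)). Next I'll lower it and feel for the fixed tube.

```bash
python3 - <<'E'
from h import *
print(move_l(jp(.028,.018,.046),velocity=.08,until_force=8)); hold(.3);print(st())
print(move_l(jp(.028,-.006,.046),velocity=.015,until_force=4)); hold(.2);print(st(), rot(JY).T@(np.array(state()["ee_pos"])[:2]-jp(0,0)))
E
```

```text
False
(8.15, array([0.5143, 0.2573, 0.0462]), array([-0.43, -0.61]), np.float64(-3.44), array([ 0.051,  0.052, -0.037]), 0.176)
True
(9.4333, array([0.5182, 0.2407, 0.0453]), array([0.96, 2.22]), np.float64(-2.65), array([0.525, 0.003, 0.043]), 0.174) [0.02753437 0.00091458]
```

```bash
python3 - <<'E'
from h import *
for i in range(3):
    p=np.array(state()["ee_pos"]);
    print(move_l(jp(.028,-.001-.001*i,.046),velocity=.01)); hold(.3)
    S=[]
    for k in range(6): hold(.02);s=state();S.append(np.r_[rot(JY).T@np.array(s["ft_force"])[:2],s["wrist_torque"],rot(JY).T@(np.array(s["ee_pos"])[:2]-jp(0,0)),R.from_quat(s["tool_rot"]).as_matrix()[:2,2]])
    S=np.mean(S,0);print(s["time_s"],S[:7].round(4),np.degrees(np.arctan2(S[8],S[7]))-45)
E
```

```text
False
10.175 [-3.98400e-01  1.01302e+01  2.35710e+00  7.93000e-01 -1.29800e-01
  2.76000e-02  7.00000e-04] 15.486683720086262
False
10.825 [-1.14180e+00  1.40853e+01  3.26150e+00  1.13970e+00 -1.69600e-01
  2.76000e-02  6.00000e-04] 15.518156677611898
False
11.475 [-1.42940e+00  1.83822e+01  4.13710e+00  1.53450e+00 -1.81900e-01
  2.76000e-02  5.00000e-04] 15.552971483777533
```

```bash
cat >> h.py <<'E'
def avg(n=6):
    S=[]
    for k in range(n): hold(.02);s=state();S.append(np.r_[rot(JY).T@np.array(s["ft_force"])[:2],s["ft_force"][2],s["wrist_torque"][2],1e3*(rot(JY).T@(np.array(s["ee_pos"])[:2]-jp(0,0))),1e3*s["ee_pos"][2],R.from_quat(s["tool_rot"]).as_matrix()[:2,2]])
    S=np.mean(S,0);return round(s["time_s"],2),np.r_[S[:7],np.degrees(np.arctan2(S[8],S[7]))-45].round(3)
E
python3 - <<'E'
from h import *
move_l(jp(.028,-.0003,.046),velocity=.01);print(avg())
print(move_l(jp(.012,-.0003,.046),velocity=.03,until_force=10),avg())
for dx in (.009,.006,.003):
    r=move_l(jp(dx,-.0003,.046),velocity=.015,until_force=10);a=avg();print(dx,r,a)
    if r: break
E
```

```text
(11.99, array([-1.429,  7.516, -6.145, -0.125, 27.641,  0.738, 45.801, 15.464]))
False (12.78, array([ 1.44 ,  7.49 , -1.98 , -0.069, 12.417,  0.828, 46.27 , 15.465]))
0.009 False (13.22, array([ 4.076,  7.468, -2.848, -0.183,  9.954,  0.841, 46.426, 15.45 ]))
0.006 False (13.68, array([ 5.064,  7.22 , -2.473, -0.193,  7.12 ,  0.825, 46.486, 15.445]))
0.003 False (14.12, array([ 4.586,  7.756, -1.623, -0.198,  4.138,  0.848, 46.501, 15.446]))
```

```bash
python3 - <<'E'
from h import *
for k in range(10):
    dx=.002-.001*k
    r=move_l(jp(dx,-.0003,.046),velocity=.01);a=avg(3);print(round(dx,4),r,*a)
    if a[1][0]>13: break
E
```

```text
0.002 False 14.43 [ 5.067  7.669 -2.493 -0.16   3.254  0.825 46.507 15.445]
0.001 False 14.72 [ 6.06   7.095 -2.467 -0.171  2.302  0.843 46.517 15.444]
0.0 False 15.03 [ 6.087  7.471 -3.317 -0.165  1.317  0.858 46.531 15.446]
-0.001 False 15.32 [ 6.6    7.117 -3.61  -0.153  0.527  0.861 46.564 15.442]
-0.002 False 15.62 [12.294  7.013 -5.57  -0.156  0.357  0.866 46.753 15.433]
-0.003 False 15.93 [16.507  7.068 -7.756 -0.129  0.157  0.936 46.928 15.429]
```

```bash
python3 - <<'E'
from h import *
move_l(jp(-.003,-.002,.046),velocity=.01);print(avg(3))
for i in range(4): hold(.35);print(avg(3))
print(R.from_quat(state()["tool_rot"]).as_matrix().round(4)[:,0])
d=get_image("side");cv2.imwrite("pics/side3.png",cv2.resize(d["pixels"][290:480,220:470,::-1],None,fx=3,fy=3,interpolation=cv2.INTER_CUBIC))
E
```

```text
(16.29, array([15.728, 13.836, -6.909, -0.161,  0.187,  0.677, 47.11 , 15.484]))
(16.69, array([15.024, 14.288, -7.027, -0.133,  0.17 ,  0.686, 47.087, 15.486]))
(17.09, array([15.563, 13.849, -6.965, -0.117,  0.154,  0.679, 47.078, 15.485]))
(17.49, array([15.636, 13.425, -7.58 , -0.124,  0.167,  0.698, 47.093, 15.486]))
(17.89, array([15.219, 13.577, -6.938, -0.126,  0.174,  0.681, 47.093, 15.484]))
[ 0.0038  0.0061 -1.    ]
```

View pics/side3.png

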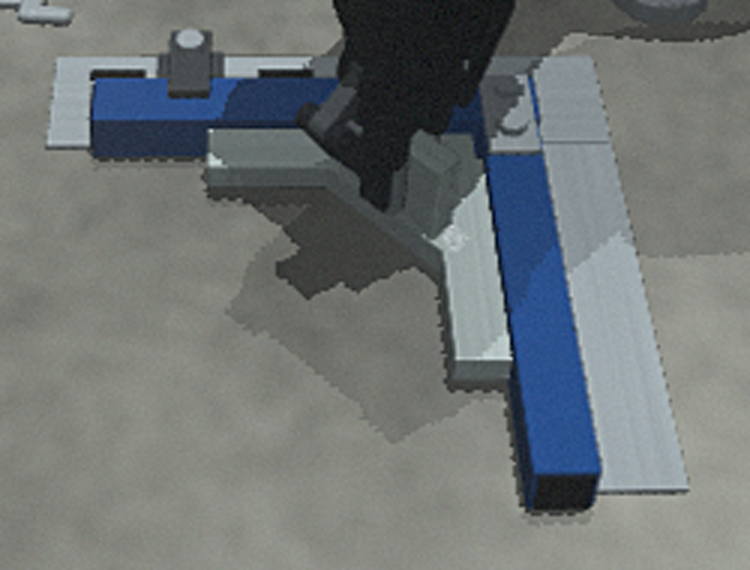

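The side view shows both legs lying along the tubes, with the leg ends at (208,160) and (510,360) in the crop and no visible gap. It has held there for over 1.6 s at about 15 N and 14 N. Next I'll withdraw along the diagonal and check the corner.

```bash
python3 - <<'E'
from h import *
from meas import *
move_l(jp(.0205,.0215,.046),velocity=.05);print(avg(2))
move_l(jp(.0205,.0215,.12),velocity=.15)
movep([*SQO,.12],quat(SQY)); hold(.2);print(avg(2))
d=get_image("top");px=d["pixels"];cv2.imwrite("pics/top4.png",px[:,:,::-1])
e=get_image("side");cv2.imwrite("pics/side4.png",e["pixels"][:,:,::-1])
E
```

```text
(18.79, array([ 7.0000e-02, -5.5200e-01, -4.0930e+00,  1.2000e-02,  2.0253e+01,
        2.1203e+01,  4.5913e+01,  1.5419e+01]))
(21.38, array([ 2.20000e-01,  2.54000e-01, -3.70000e+00, -3.00000e-03,
       -8.29430e+01, -4.33396e+02,  1.20025e+02,  3.61500e+00]))
```

View pics/top4.png

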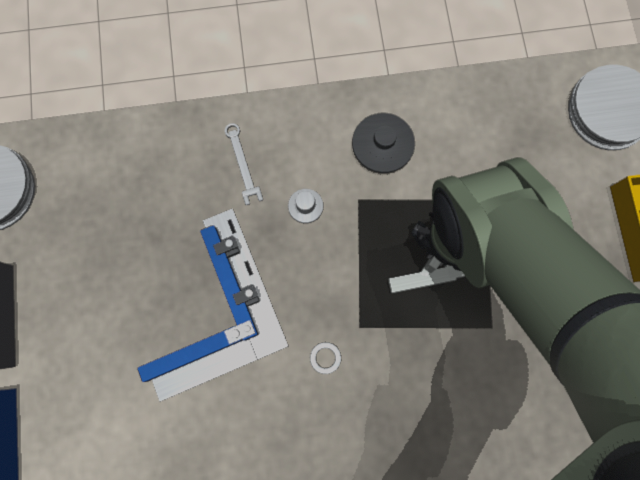

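View pics/side4.png

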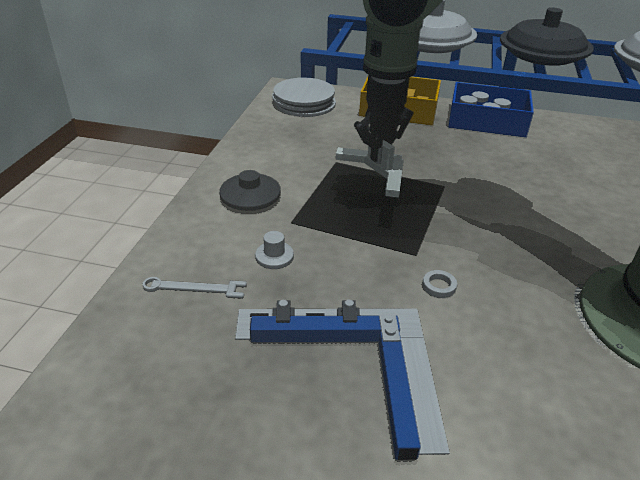

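The square is still gripped above the mat, and the loose tube's end has moved to (140,373). Next I'll measure the corner angle.

```bash
python3 - <<'E'
from h import *
from meas import *
d=get_image("top");px=d["pixels"]
blue=px[:,:,2].astype(np.float32)-px[:,:,0]
ang=lambda v:np.degrees(np.arctan2(v[1],v[0]))
o=np.array([120,190]);P=lambda *c:[o+np.array(q)/2 for q in c]
fi=edge(blue,d,*P((167,105),(224,245)),.034)
cv2.imwrite("pics/ta5.png",cv2.resize(px[190:410,120:320,::-1],None,fx=2,fy=2))
li=edge(blue,d,*P((42,352),(205,287)),.034,half=5);lo=edge(blue,d,*P((50,380),(205,317)),.034,half=4)
for l in (fi,li,lo): print(ang(l[1]),l[2])
e=get_image("side");b2=e["pixels"][:,:,2].astype(np.float32)-e["pixels"][:,:,0]
K=isect(fi,li);print(K,rot(JY).T@(K-COR))
for n,a,b in(("sf",(260,343),(375,343)),("sl",(413,435),(403,350))):pass
E
```

```text
15.437008012143721 0.00013615417294625734
-74.46615715236155 0.00017045817679631913
-74.39858003393942 0.00012816198118309385
[0.45904334 0.17466778] [-7.15767273e-05  1.33480825e-05]
```

View pics/ta5.png

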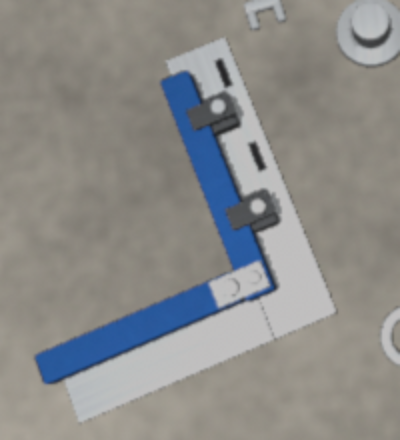

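The corner measures 90.1° in the top view (tube faces at 15.44° and 105.53°). Next I'll lay the square down.

```bash
python3 - <<'E'
from h import *
move_l([*SQO,.050],velocity=.08)
print(move_l([*SQO,.036],velocity=.012,until_force=4),avg(2))
grip(1.0);hold(.2);print(avg(2))
move_l([*SQO,.16],velocity=.12);
movep([.25,-.56,.25],quat(SQY));hold(.2);print(avg(2))
for n in("top","side"):
    d=get_image(n);cv2.imwrite(f"pics/{n}6.png",d["pixels"][:,:,::-1])
E
```

```text
True (23.48, array([-1.40200e+00,  8.30000e-02,  8.62800e+00, -6.10000e-02,
       -8.34420e+01, -4.33965e+02,  3.92190e+01,  3.54900e+00]))
(24.4, array([-5.05000e-01,  1.63000e-01, -9.00000e-03,  1.00000e-03,
       -8.39600e+01, -4.33713e+02,  3.86390e+01,  3.55000e+00]))
(27.47, array([ 2.17000e-01, -4.55000e-01,  7.30000e-02,  6.00000e-03,
       -4.43273e+02, -6.99352e+02,  2.49927e+02,  3.61500e+00]))
```

View pics/top6.png

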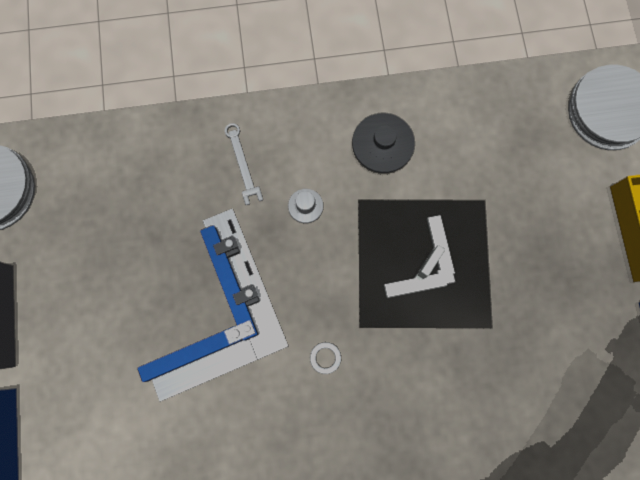

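View pics/side6.png

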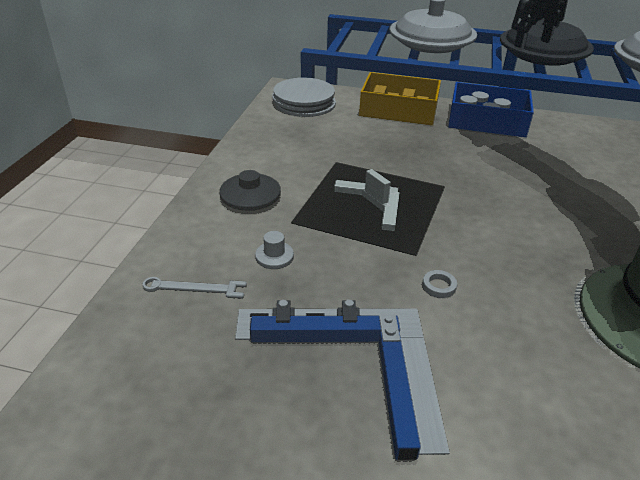

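The square lies flat, fully on the mat (heel at (452,280), tips at (435,217) and (387,290)). The corner is unchanged, the bystanders are in place and the robot is clear of everything.

```bash
python3 -c "
from bench import *
print(finish_job(),state()['time_s'])"
```

```text
the job is handed in; nothing more can be done
the job is handed in; nothing more can be done
```

The corner is now square and the metal square is back flat, wholly on the mat. I handed the job in after about 28 s of the 61 s allowed.

- **Pressing:** I gripped the square by its handle and felt for the fixed tube with it. I then slid it in until the loose tube went solid. It was held pressed for over 1.6 s at about 15 N on the loose tube and 14 N on the fixed one. The highest reading on either tube was about 18 N, while feeling for the fixed tube.
- **Flushness:** The side view showed no gap while pressed. The wrist torque when pressing on the fixed tube also fitted a leg bearing along its length, not on one end.
- **Corner angle:** The top view gave 90.1° after I withdrew the square, against about 85.6° at the start. The 0.1° is within what the camera can resolve. I did not re-measure the angle after laying the square down, but the final picture shows the corner unchanged.
- **Rest of the bench:** In the last pictures the hub, bearing, spanner and disc are where they began, and the arm is clear of everything. The square stayed in the grip throughout, and the gripper looked clear of the frame in the pictures.

No check failed or disagreed.

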